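# Put the sockets back on their tray

## Task

Put the four loose steel sockets back on the socket tray in order of size, smallest socket on the thinnest post up to the largest on the thickest, each set down over its own post until it stands upright on its seat. The middle socket is already home: leave it standing where it is.

Things in the scene. Friction and masses are not known exactly. Their poses are not given: they have to be found in the camera images.
- socket_14_mid (a point): the smallest socket: a plain bright steel cylinder 21 mm in diameter and 44 mm high, with a bore 14 mm wide and 32 mm deep, open at the bottom; standing on the bench, open hexagon end down, square drive hole up, at the start, to the right of the tray (as the robot sees it), with at least 25 mm free on its left and right (along y) and 20 mm before and behind it (along x). This point is its centre, half-way up (22 mm above its lower end); z runs up its axis
- socket_19_mid (a point): the second smallest socket: a plain bright steel cylinder 27 mm in diameter and 46 mm high, with a bore 19 mm wide and 34 mm deep, open at the bottom; standing on the bench, open hexagon end down, square drive hole up, at the start, to the right of the tray (as the robot sees it), with at least 25 mm free on its left and right (along y) and 20 mm before and behind it (along x). This point is its centre, half-way up (23 mm above its lower end); z runs up its axis
- socket_24_mid (a point): the middle socket: a plain bright steel cylinder 33.5 mm in diameter and 50 mm high, with a bore 24 mm wide and 38 mm deep, open at the bottom; already standing on its post, the middle one of the tray, at the start; it stays there. This point is its centre, half-way up (25 mm above its lower end); z runs up its axis
- socket_30_mid (a point): the second largest socket: a plain bright steel cylinder 41 mm in diameter and 54 mm high, with a bore 30 mm wide and 42 mm deep, open at the bottom; standing on the bench, open hexagon end down, square drive hole up, at the start, to the right of the tray (as the robot sees it), with at least 25 mm free on its left and right (along y) and 20 mm before and behind it (along x). This point is its centre, half-way up (27 mm above its lower end); z runs up its axis
- socket_36_mid (a point): the largest socket: a plain bright steel cylinder 49 mm in diameter and 58 mm high, with a bore 36 mm wide and 46 mm deep, open at the bottom; standing on the bench, open hexagon end down, square drive hole up, at the start, to the right of the tray (as the robot sees it), with at least 25 mm free on its left and right (along y) and 20 mm before and behind it (along x). This point is its centre, half-way up (29 mm above its lower end); z runs up its axis
- post_14 (a point): tip of post 1 of 5 (counted from the thin end) of the socket tray: a red upright post 9.6 mm thick, tapering to a rounded nose over its upper half, 28 mm high above the grey seat disc (24.6 mm across) on which its socket's lower end rests, 39.5 mm above the bench. The tray is a fixed black bar 262 x 64 x 10 mm; its five posts stand in one straight row and grow thicker from one end to the other; sockets in place stand 17 mm apart
- post_19 (a point): tip of post 2 of 5 (counted from the thin end) of the socket tray: a red upright post 15.2 mm thick, tapering to a rounded nose over its upper half, 28 mm high above the grey seat disc (30.6 mm across) on which its socket's lower end rests, 39.5 mm above the bench. The tray is a fixed black bar 262 x 64 x 10 mm; its five posts stand in one straight row and grow thicker from one end to the other; sockets in place stand 17 mm apart
- post_30 (a point): tip of post 4 of 5 (counted from the thin end) of the socket tray: a red upright post 25.6 mm thick, tapering to a rounded nose over its upper half, 32 mm high above the grey seat disc (44.6 mm across) on which its socket's lower end rests, 43.5 mm above the bench. The tray is a fixed black bar 262 x 64 x 10 mm; its five posts stand in one straight row and grow thicker from one end to the other; sockets in place stand 17 mm apart
- post_36 (a point): tip of post 5 of 5 (counted from the thin end) of the socket tray: a red upright post 31.2 mm thick, tapering to a rounded nose over its upper half, 34 mm high above the grey seat disc (52.6 mm across) on which its socket's lower end rests, 45.5 mm above the bench. The tray is a fixed black bar 262 x 64 x 10 mm; its five posts stand in one straight row and grow thicker from one end to the other; sockets in place stand 17 mm apart
Things that resemble listed ones, but are neither listed nor needed, are in the scene too. What is shaped like the part that bears socket_24_mid but blue or pink is not meant.

How it is judged:
By the outcome, as a careful person would: the job done as asked, in the order asked, and still so for the second after the job is handed in, with the robot touching nothing.
It also fails if it takes over 109 s, if anything falls off the work surface, if the arm or the gripper's body presses on something with over 40 N, if the wrist force passes 120 N, or if a joint passes its speed limit or range.

## Robot

A 6-joint arm with a two-finger parallel gripper is mounted at the origin on a cart in front of the work surface, level with it; the furniture and walls round the work are solid. World frame = base frame: x ahead of the robot, y to its left, z up, the work surface at z = 0. Lengths are in m, angles in rad, forces in N, time in s.
With the tool pointing down it reaches from about 0.325 to 0.775 m from the base axis. Payload 5.5 kg.
Tool frame: the origin (TCP) lies midway between the tips of the shut fingers; the grasp point (between the pads) lies 19 mm behind it; z points along the fingers, y is the line along which they close (so a half turn about z gives the same grasp; the last joint's range is limited). The gripper opens to 88 mm and grips with 3 to 60 N. Pads are 20 mm wide; open, the fingers measure 115 mm over their backs; the gripper's body (75 mm by 178 mm) begins 61 mm behind the grasp point.
Start: joints at [-1.352, 0.091, 1.231, -0, 1.82, -0.057], TCP at [0.163, -0.577, 0.223] pointing down, gripper open.
Joint ranges: [-2.87, 2.87], [-0.86, 2.18], [0.17, 2.46], [-1.51, 4.65], [0.06, 2.69], [-2.65, 2.65]. Speed limits (rad/s): [2.57, 2.57, 3.01, 3.14, 3.14, 3.14].

## Interface

Orientations are given as a unit quaternion [x, y, z, w].
In Python, from plant import bot gives the robot as it stands. The module is installed in compiled form; this text tells all that it offers.
- The arm moves only by the shell command python3 -m jog 'ROWS'. ROWS is JSON, a list of rows, each an object with "travel": the shift along the tool's x, y, z normalised to -1 to 1, where 1 is 0.3 m, a list of three; "dr": the turn, a rotation vector about the tool's x, y, z normalised to -1 to 1, where 1 is pi rad, a list of three; "grip": the closure in counts, from 0 (fully open) to 255 (shut). A call has 1 to 5 rows; each row shifts and turns the commanded pose from where the row before left it, along the tool's axes as they then stand; what a row does not reach is not made up. A row lasts 1/12 s, in which the tool goes at most 41.7 mm and 7.16 degrees, less where a joint would pass 70% of its speed; a pose out of reach is approached as far as the arm can. A call with a number of a shift or a turn outside -1 to 1 is refused whole. A call with a gripper value outside its range is refused whole. The fingers move at their own pace and stop on an object; the grip force is fixed at half the most. Time passes only in rows, so rows that do not move let the fingers close. It gives the time, the measured TCP pose, the force, the opening and the grip force at its end, in the units of the state.
- bot.state(): the state, without advancing time (a new reading comes with each control period).
- bot.capture(name): name is "side" or "top" or "wrist"; returns a dict with "color" (384x512x3 uint8, blue, green, red), "z_map" (384x512 float32, m along the optical axis (not along the pixel's ray), 0 where there is no reading), "intrinsics" (3x3 intrinsics, pixels), "rvec" (rotation vector, rad) and "tvec" (3), from world to camera coordinates, as OpenCV has them. Camera axes: x right, y down, z forward; pixel columns grow to the right and rows downward; lengths in m; the calibration is good to about 2 mm. A picture is of the moment at which its call begins.
- bot.finish_job(): hands the job in; it is judged then, once.
The state is a dict: "time": time; "joint_pos": joint angles; "qd": joint speeds; "joint_torque": joint torques, N m; "position": TCP position; "ee_rot": TCP orientation; "wrist_force": force on the tool from outside, world axes, zero at the start; "wrist_torque": the same for the moment, N m; "finger_gap": finger opening in m; "grip_force": force on a finger pad.
Only numpy, scipy, OpenCV 4.12 (cv2) and the standard library are available. Lean on these libraries where they do the work, as an engineer would, in place of code of your own. Each camera call takes 0.05 s, during which the arm holds its last target. There are 200 camera calls.

## Working session

There is one attempt and no reset: what is moved stays moved. The work goes in short steps, Python scripts to look and compute and a shell command to move; the robot and the scene stay as the last step left them, time stands still between calls to the robot, and variables do not carry over. Pictures are saved under pics/ and viewed, at most 15 in all, crops included, and the job is handed in when it is done.

```bash
mkdir -p pics
python3 - <<'E'
from plant import bot
import cv2,numpy as np
s=bot.state();print({k:np.round(v,3) for k,v in s.items()})
for n in("top","side"):
    c=bot.capture(n);cv2.imwrite(f"pics/{n}0.png",c["color"]);np.savez(f"{n}0.npz",**c)
    R=cv2.Rodrigues(np.array(c["rvec"]))[0];print(n,np.round(-R.T@np.array(c["tvec"]).ravel(),3),c["intrinsics"][0][0],R.round(2).tolist())
E
```

```text
{'time': np.float64(0.0), 'joint_pos': array([-1.352,  0.092,  1.232, -0.   ,  1.82 , -0.057]), 'qd': array([-0.001,  0.002, -0.   ,  0.002, -0.001, -0.   ]), 'joint_torque': array([ 2.0000e-03, -4.4645e+01, -4.0644e+01,  7.0000e-02,  2.9000e-02,
       -0.0000e+00]), 'position': array([ 0.163, -0.577,  0.222]), 'ee_rot': array([ 0.991,  0.137, -0.   , -0.001]), 'wrist_force': array([-0.055, -0.221,  0.053]), 'wrist_torque': array([ 0.013, -0.016, -0.031]), 'grip_force': np.float64(0.0), 'finger_gap': np.float64(0.088)}
top [0.455 0.189 0.901] 364.8686839854103 [[-0.02, -1.0, -0.01], [-1.0, 0.02, -0.06], [0.06, 0.01, -1.0]]
side [ 0.225 -0.511  0.48 ] 415.87910552687356 [[0.91, -0.4, 0.0], [-0.2, -0.45, -0.87], [0.35, 0.8, -0.49]]
```

View pics/top0.png

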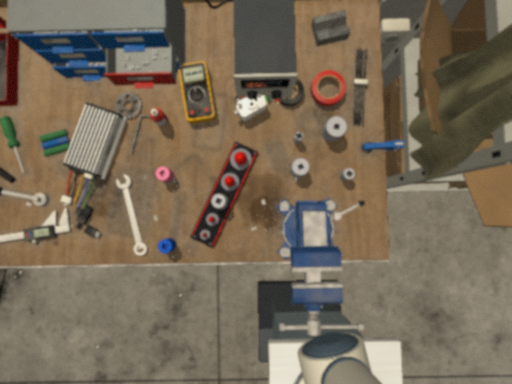

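View pics/side0.png

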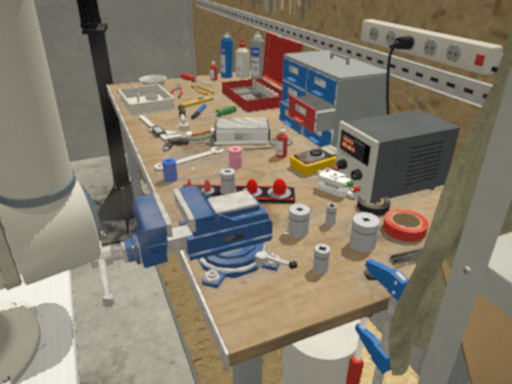

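The top view shows the tray running from its thick end at (240,157) to its thin end at (205,235). The loose sockets are at (299,136), (348,174), (300,167) and (336,127), in order of size, and the vise at (313,225) is an obstacle. The pink (163,174) and blue (167,246) cylinders are decoys. Next I'll measure heights and positions.

```bash
cat > h.py <<'E'
import numpy as np,cv2
def cam(c):
    R=cv2.Rodrigues(np.array(c["rvec"],float))[0];t=np.array(c["tvec"],float).ravel();return R,t,np.array(c["intrinsics"],float)
def pts(c):
    R,t,K=cam(c);v,u=np.mgrid[:384,:512];z=c["z_map"]
    P=np.stack([(u-K[0,2])/K[0,0]*z,(v-K[1,2])/K[1,1]*z,z],-1);W=(P-t)@R;W[z==0]=np.nan;return W
def ray(c,u,v,h):
    R,t,K=cam(c);d=R.T@np.linalg.solve(K,[u,v,1.]);o=-R.T@t;return o+d*(h-o[2])/d[2]
def circ(c,u,v,lo,hi,r=22):
    "component at given height band near u,v -> centre on plane, diameter"
    W=pts(c);m=((W[...,2]>lo)&(W[...,2]<hi)).astype(np.uint8)
    w=np.zeros_like(m);cv2.circle(w,(int(u),int(v)),r,1,-1);m&=w
    n,l,s,ce=cv2.connectedComponentsWithStats(m)
    return [(ce[i].round(1),s[i,4],s[i,2:4]) for i in range(1,n) if s[i,4]>8]
E
python3 - <<'E'
from h import *
c=dict(np.load("top0.npz"));W=pts(c)
f=cam(c)[2][0,0]
print("table z",np.nanmedian(W[180:200,320:335,2]), "vise", np.nanmax(W[200:260,285:335,2]), "psu",np.nanmax(W[0:100,236:298,2]))
for nm,u,v,h in(("14",299,136,.044),("19",348,174,.046),("30",300,167,.054),("36",336,127,.058),("24",218,201,.0615)):
    for ce,a,wh in circ(c,u,v,h-.012,h+.012,16): print(nm,ce,a,wh,ray(c,*ce,h).round(4),"diam",(2*np.sqrt(a/np.pi)*(.9-h)/f).round(4))
b=c["color"].astype(int);red=((b[...,2]>120)&(b[...,1]<70)&(b[...,0]<80)).astype(np.uint8);red[:140]=0;red[:,:185]=0;red[:,265:]=0;red[250:]=0
n,l,s,ce=cv2.connectedComponentsWithStats(red)
for i in range(1,n):
  if s[i,4]>4: print("red",ce[i].round(1),s[i,4],ray(c,*ce[i],.035).round(4),np.nanmax(W[l==i][:,2]))
# tray outline: black
bl=((c["color"].max(2)<60)).astype(np.uint8);bl[:140]=0;bl[250:]=0;bl[:,:185]=0;bl[:,265:]=0
cn=max(cv2.findContours(cv2.morphologyEx(bl,cv2.MORPH_CLOSE,np.ones((5,5))),0,2)[0],key=cv2.contourArea)
q=np.array([ray(c,*p,.010)[:2] for p in cn[:,0].astype(float)],np.float32);print("tray",cv2.minAreaRect(q))
cv2.imwrite("pics/crop1.png",cv2.resize(c["color"][110:255,180:370],None,fx=4,fy=4,interpolation=cv2.INTER_CUBIC))
E
```

```text
table z 0.00013991526686009815 vise 0.1369027070470905 psu 0.16147574007501764
14 [298.  136.5] 65 [ 9 10] [0.643  0.0806 0.044 ] diam 0.0213
19 [348. 174.] 110 [13 11] [ 0.551  -0.0342  0.046 ] diam 0.0277
30 [299.5 167. ] 248 [18 19] [0.5687 0.0803 0.054 ] diam 0.0412
36 [335.3 127.1] 361 [22 22] [ 0.6603 -0.0053  0.058 ] diam 0.0495
24 [217.9 201.1] 168 [15 15] [0.4923 0.2712 0.0615] diam 0.0336
red [233.2 146.9] 13 [0.6228 0.2353 0.035 ] 0.013735416102336674
red [216.9 181. ] 100 [0.5416 0.2755 0.035 ] 0.01538988072490724
red [239.5 156.9] 89 [0.5984 0.2207 0.035 ] 0.04793189602420828
red [252.1 160.2] 14 [0.5898 0.1907 0.035 ] 0.014765684345173022
red [244.  177.5] 18 [0.5486 0.2107 0.035 ] 0.015237706879697875
red [228.4 180.3] 52 [0.5426 0.248  0.035 ] 0.04502629007979296
red [236.1 194.2] 17 [0.509  0.2302 0.035 ] 0.014757897229804069
red [198.  220.9] 38 [0.4473 0.3217 0.035 ] 0.014651484051477315
red [210.9 219. ] 14 [0.4513 0.2911 0.035 ] 0.04055206120047526
red [219.6 229.2] 13 [0.4267 0.2706 0.035 ] 0.012398973533995241
tray ((0.4646283984184265, 0.28378602862358093), (0.04763926938176155, 0.15189523994922638), 63.484458923339844)
```

View pics/crop1.png

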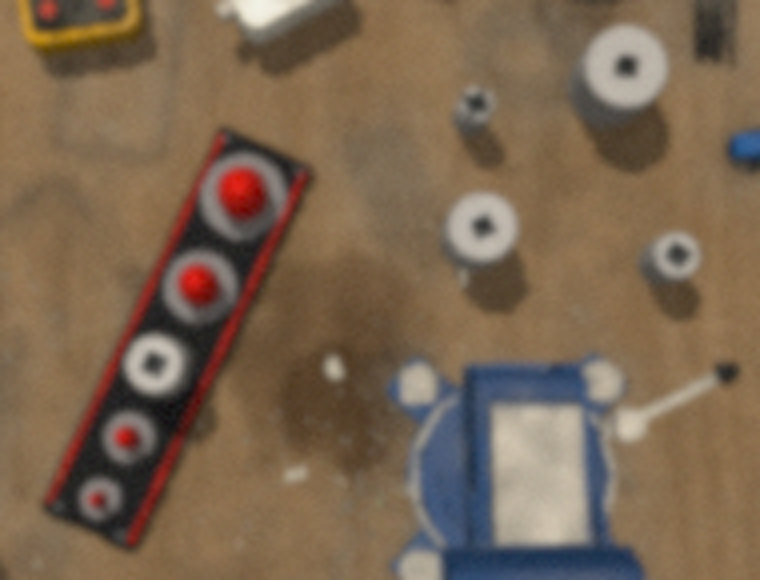

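The enlarged crop confirms it: four steel sockets stand right of the tray, and the measured diameters of 21, 28, 41 and 49.5 mm match 14, 19, 30 and 36. The tray has red posts and edge stripes, with the middle socket in place. Now I'll fit the row of posts, get the obstacle extents, and work out the first move.

```bash
cat >> h.py <<'E'
CUM=np.array([0,.041,.08825,.1425,.2045])
def fit(P,ix):
    P=np.array(P)[:,:2];s=CUM[ix];A=np.c_[np.ones(len(s)),s];X=np.linalg.lstsq(A,P,rcond=None)[0]
    d=X[1]/np.linalg.norm(X[1]);o=(P-np.outer(s,d)).mean(0);F=o+np.outer(CUM,d)
    print("scale",np.linalg.norm(X[1]).round(4),"yaw",np.degrees(np.arctan2(d[1],d[0])).round(2),"resid mm",((P-F[ix])*1000).round(1).tolist());return F
E
python3 - <<'E'
from h import *
c=dict(np.load("top0.npz"));W=pts(c)
b=c["color"].astype(int);red=((b[...,2]>100)&(b[...,1]<80)&(b[...,0]<80)).astype(np.uint8)
P=[];ix=[0,1,2,3,4]
for u,v,h,r in((204.5,234.5,.032,4),(211.5,219.5,.032,5),(0,0,0,0),(229,181,.036,7),(240,157,.037,8)):
    if r==0: P.append(ray(c,217.9,201.1,.0615));continue
    w=np.zeros_like(red);cv2.circle(w,(int(u),int(v)),r,1,-1);vv,uu=np.nonzero(w&red);print(uu.mean().round(1),vv.mean().round(1),len(uu));P.append(ray(c,uu.mean(),vv.mean(),h))
print(fit(P,ix).round(4))
hi=np.nan_to_num(W[...,2])>.06
for n,x in(("vise",W[195:240,275:365]),("psu",W[60:115,230:375])):
    q=x[np.nan_to_num(x[...,2])>.06];print(n,np.percentile(q,[1,99],axis=0).round(3).tolist())
q=W[200:225,330:370];print("handle z",np.nanmax(q[...,2]))
E
```

```text
203.8 234.7 6
211.3 218.8 23
229.0 180.5 68
239.9 157.4 108
scale 0.9918 yaw -25.96 resid mm [[0.6, -0.4], [1.0, -0.6], [-0.9, 0.9], [0.1, -0.1], [-0.8, 0.3]]
[[0.4138 0.309 ]
 [0.4507 0.291 ]
 [0.4931 0.2704]
 [0.5419 0.2466]
 [0.5977 0.2195]]
vise [[0.405, 0.028, 0.066], [0.487, 0.096, 0.119]]
psu [[0.729, 0.097, 0.063], [0.782, 0.225, 0.159]]
handle z 0.059379499340710795
```

```bash
python3 -m jog '[{"travel":[0,0,0],"dr":[0,0,0.03],"grip":0},{"travel":[0,0,0],"dr":[0,0,0.03],"grip":0},{"travel":[0,0,0],"dr":[0,0,0.0274],"grip":0},{"travel":[0.036,-0.05,0],"dr":[0,0,0],"grip":0},{"travel":[0.072,-0.1,0],"dr":[0,0,0],"grip":0}]'
```

```text
time: 0.52
position: [0.1941, -0.5333, 0.2208]
ee_rot: [1.0, -0.002, -0.001, -0.001]
wrist_force: [0.6, -0.2, 0.4]
finger_gap: 0.0878
grip_force: 0.0
```

```bash
python3 -m jog '[{"travel":[0.0744,-0.104,0.0148],"dr":[0,0,0],"grip":0},{"travel":[0.0744,-0.104,0.0148],"dr":[0,0,0],"grip":0},{"travel":[0.0744,-0.104,0.0148],"dr":[0,0,0],"grip":0},{"travel":[0.0744,-0.104,0.0148],"dr":[0,0,0],"grip":0},{"travel":[0.0744,-0.104,0.0148],"dr":[0,0,0],"grip":0}]'
python3 -m jog '[{"travel":[0.0744,-0.104,0.0148],"dr":[0,0,0],"grip":0},{"travel":[0.0744,-0.104,0.0148],"dr":[0,0,0],"grip":0},{"travel":[0.0744,-0.104,0.0148],"dr":[0,0,0],"grip":0},{"travel":[0.0744,-0.104,0.0148],"dr":[0,0,0],"grip":0},{"travel":[0.0744,-0.104,0.0148],"dr":[0,0,0],"grip":0}]' | head -2
python3 -m jog '[{"travel":[0.0744,-0.104,0.0148],"dr":[0,0,0],"grip":0},{"travel":[0.0744,-0.104,0.0148],"dr":[0,0,0],"grip":0},{"travel":[0.0744,-0.104,0.0148],"dr":[0,0,0],"grip":0},{"travel":[0.0744,-0.104,0.0148],"dr":[0,0,0],"grip":0},{"travel":[0.0744,-0.104,0.0148],"dr":[0,0,0],"grip":0}]' | head -2
python3 -m jog '[{"travel":[0,0,0],"dr":[0,0,0],"grip":0},{"travel":[0,0,0],"dr":[0,0,0],"grip":0}]'
python3 - <<'E'
from plant import bot
from h import *
c=bot.capture("wrist");np.savez("w1.npz",**c);cv2.imwrite("pics/w1.png",c["color"]);R,t,K=cam(c);print((-R.T@t).round(3),R.round(2).tolist(),K[0,0])
s=bot.state();print(s["position"],s["joint_pos"].round(2) if hasattr(s["joint_pos"],"round") else s["joint_pos"])
E
```

```text
time: 0.93
position: [0.3077, -0.3744, 0.1998]
ee_rot: [1.0, 0.0, -0.0, -0.0]
wrist_force: [1.0, 0.4, -0.2]
finger_gap: 0.0879
grip_force: 0.0
time: 1.35
position: [0.4191, -0.2182, 0.1777]
time: 1.77
position: [0.5305, -0.062, 0.1554]
time: 1.93
position: [0.53, -0.0622, 0.1547]
ee_rot: [1.0, 0.002, -0.001, -0.0]
wrist_force: [0.2, -1.2, -0.5]
finger_gap: 0.0878
grip_force: 0.0
[ 0.602 -0.062  0.317] [[0.0, -1.0, -0.0], [-0.96, -0.0, 0.26], [-0.26, -0.0, -0.96]] 309.97838153668323
[ 0.52970332 -0.0634804   0.15527655] [-0.18 -0.09  1.53 -0.    1.7   1.39]
```

View pics/w1.png

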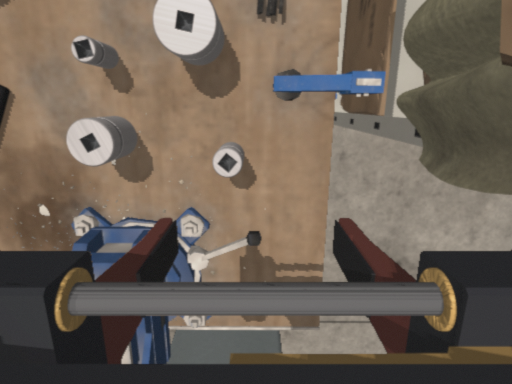

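The wrist view shows all four: 36 at (185,20), 14 at (85,48), 30 at (92,140) and 19 at (227,160). The vise handle below and left is clear of 19.

Run:
```python
from h import *
c=dict(np.load("w1.npz"))
for nm,u,v,h,r in(("14",85,48,.044,22),("19",227,160,.046,24),("30",92,140,.054,32),("36",185,20,.058,40)):
    for ce,a,wh in circ(c,u,v,h-.006,h+.006,r): print(nm,ce,a,wh,ray(c,*ce,h).round(4),"diam",(2*np.sqrt(a/np.pi)*(.317-h)/310).round(4))
```

```text
14 [85.5 49.5] 459 [30 28] [0.645  0.0764 0.044 ] diam 0.0213
19 [227.3 161.6] 552 [31 30] [ 0.5535 -0.0374  0.046 ] diam 0.0232
30 [ 91.7 141.5] 1797 [52 49] [0.5716 0.0762 0.054 ] diam 0.0406
36 [185.2  25.9] 2895 [65 58] [ 0.6597 -0.0086  0.058 ] diam 0.0507
```

```bash
python3 -m jog '[{"travel":[0.0733,-0.0867,0],"dr":[0,0,0],"grip":90},{"travel":[0,0,0.1],"dr":[0,0,0],"grip":90},{"travel":[0,0,0.1],"dr":[0,0,0],"grip":90},{"travel":[0,0,0.09],"dr":[0,0,0],"grip":90},{"travel":[0,0,0],"dr":[0,0,0],"grip":90}]'
python3 - <<'E'
from plant import bot
from h import *
c=bot.capture("wrist");np.savez("w2.npz",**c);cv2.imwrite("pics/w2.png",c["color"])
E
```

```text
time: 2.4
position: [0.548, -0.039, 0.0628]
ee_rot: [1.0, -0.0, -0.005, -0.0]
wrist_force: [-0.8, -0.1, -1.5]
finger_gap: 0.0589
grip_force: 0.0
```

View pics/w2.png

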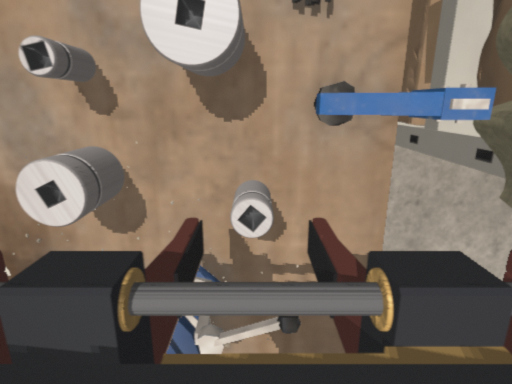

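The socket sits at col 252, between fingers centred near col 257, so it's well aligned. One more measurement here.

```bash
cat >> h.py <<'E'
def top(c,u,v,h,r,d):
    "bright top face: depth band, min enclosing circle"
    W=pts(c);m=((W[...,2]>h-.004)&(W[...,2]<h+.006)).astype(np.uint8);w=np.zeros_like(m);cv2.circle(w,(int(u),int(v)),r,1,-1);m&=w
    cn=max(cv2.findContours(m,0,2)[0],key=cv2.contourArea);q=np.array([ray(c,*p,h)[:2] for p in cn[:,0].astype(float)],np.float32)
    ce,R=cv2.minEnclosingCircle(q);return np.round(ce,4),round(2*R,4),np.nanmedian(W[...,2][m>0]).round(4)
E
python3 - <<'E'
from plant import bot
from h import *
c=dict(np.load("w2.npz"));print(top(c,252,217,.046,26,.027),top(c,52,188,.054,45,.041),top(c,37,57,.044,28,.021))
print(np.round(bot.state()["position"],4))
R,t,K=cam(c);print((-R.T@t).round(4))
E
```

```text
(array([ 0.5537, -0.0371]), 0.0279, np.float64(0.0466)) (array([0.5718, 0.0764]), 0.0437, np.float64(0.0548)) (array([0.6454, 0.0766]), 0.0232, np.float64(0.0441))
[ 0.5493 -0.0391  0.0661]
[ 0.6214 -0.0394  0.225 ]
```

```bash
python3 -m jog '[{"travel":[0.0147,-0.0067,0.04],"dr":[0,0,0],"grip":90},{"travel":[0,0,0.065],"dr":[0,0,0],"grip":90},{"travel":[0,0,0.06],"dr":[0,0,0],"grip":90},{"travel":[0,0,0],"dr":[0,0,0],"grip":255},{"travel":[0,0,0],"dr":[0,0,0],"grip":255}]'
python3 -m jog '[{"travel":[0,0,0],"dr":[0,0,0],"grip":255},{"travel":[0,0,0],"dr":[0,0,0],"grip":255},{"travel":[0,0,0],"dr":[0,0,0],"grip":255},{"travel":[0,0,0],"dr":[0,0,0],"grip":255},{"travel":[0,0,0],"dr":[0,0,0],"grip":255}]'
python3 - <<'E'
from plant import bot
from h import *
c=bot.capture("wrist");np.savez("w3.npz",**c);cv2.imwrite("pics/w3.png",c["color"])
E
```

```text
time: 2.87
position: [0.5567, -0.0363, 0.0204]
ee_rot: [1.0, 0.0, 0.0, 0.0]
wrist_force: [0.8, -0.2, 0.5]
finger_gap: 0.0466
grip_force: 0.0
time: 3.28
position: [0.5574, -0.0361, 0.0213]
ee_rot: [1.0, 0.001, 0.002, 0.0]
wrist_force: [1.2, -0.4, 6.5]
finger_gap: 0.0266
grip_force: 30.0
```

View pics/w3.png

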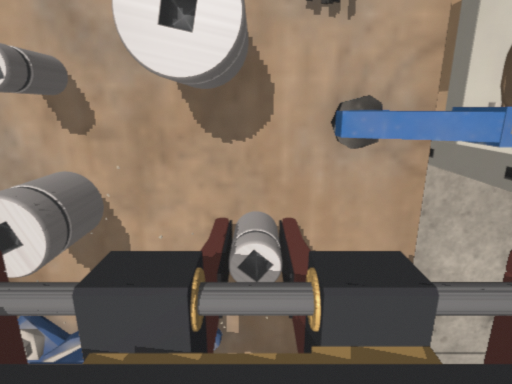

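Held: the gap is 26.6 mm, and the hole in the top of the socket is at about (256,267), centred between the fingers. Now lift and go round the vise to stand short of post 2.

```bash
python3 -m jog '[{"travel":[0,0,-0.08],"dr":[0,0,0],"grip":255},{"travel":[0,0,-0.11],"dr":[0,0,0],"grip":255},{"travel":[0,0,-0.11],"dr":[0,0,0],"grip":255},{"travel":[0,-0.07,0],"dr":[0,0,0],"grip":255},{"travel":[0,-0.1,0],"dr":[0,0,0],"grip":255}]'
python3 -m jog '[{"travel":[0,-0.125,0],"dr":[0,0,0],"grip":255},{"travel":[0,-0.125,0],"dr":[0,0,0],"grip":255},{"travel":[0,-0.125,0],"dr":[0,0,0],"grip":255},{"travel":[0,-0.125,0],"dr":[0,0,0],"grip":255},{"travel":[-0.09,-0.08,0],"dr":[0,0,0],"grip":255}]'
python3 -m jog '[{"travel":[-0.1,-0.085,0],"dr":[0,0,0],"grip":255},{"travel":[-0.1,-0.085,0],"dr":[0,0,0],"grip":255},{"travel":[-0.1,-0.085,0],"dr":[0,0,0],"grip":255},{"travel":[-0.1,-0.075,0],"dr":[0,0,0],"grip":255},{"travel":[0,0,0],"dr":[0,0,0],"grip":255}]'
python3 -m jog '[{"travel":[0,0,0],"dr":[0,0,0],"grip":255},{"travel":[0,0,0],"dr":[0,0,0],"grip":255}]'
python3 - <<'E'
from plant import bot
from h import *
c=bot.capture("wrist");np.savez("w4.npz",**c);cv2.imwrite("pics/w4.png",c["color"]);print(bot.state()["position"])
R,t,K=cam(c);print((-R.T@t).round(4),R.round(3).tolist())
c=dict(np.load("w3.npz"))
g=c["color"].max(2);m=(g<70).astype(np.uint8);w=np.zeros_like(m);w[245:283,236:276]=1;vv,uu=np.nonzero(m&w);print(uu.mean(),vv.mean(),len(uu),uu.min(),uu.max(),vv.min(),vv.max())
R,t,K=cam(c);o=-R.T@t;print("cam",o.round(4),"off",(ray(c,256,266.5,.0465)-o).round(4))
E
```

```text
time: 3.75
position: [0.5577, 0.0139, 0.1127]
ee_rot: [1.0, -0.001, 0.003, 0.0]
wrist_force: [0.4, 0.5, -1.4]
finger_gap: 0.0263
grip_force: 30.0
time: 4.17
position: [0.53, 0.1921, 0.1074]
ee_rot: [1.0, 0.001, -0.001, -0.0]
wrist_force: [-0.8, 1.1, -1.4]
finger_gap: 0.0263
grip_force: 30.0
time: 4.58
position: [0.4043, 0.2915, 0.1094]
ee_rot: [1.0, 0.003, -0.001, -0.001]
wrist_force: [0.4, -0.5, -0.5]
finger_gap: 0.0261
grip_force: 30.0
time: 4.75
position: [0.4091, 0.2879, 0.1095]
ee_rot: [1.0, 0.001, 0.0, 0.0]
wrist_force: [-0.2, -0.3, -1.6]
finger_gap: 0.0264
grip_force: 30.0
[0.40947455 0.28748582 0.10945853]
[0.4807 0.2878 0.2725] [[0.001, -1.0, 0.0], [-0.965, -0.001, 0.26], [-0.26, -0.0, -0.965]]
254.07632093933464 265.9432485322896 511 238 268 251 281
cam [ 0.6287 -0.0362  0.1845] off [-0.0763 -0.0005 -0.138 ]
```

View pics/w4.png

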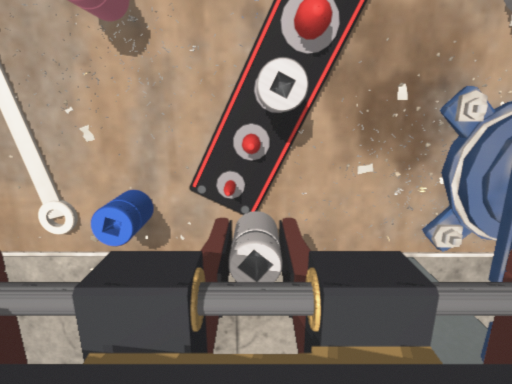

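The view shows discs at (230,186) and (251,142) for posts 1 and 2, socket 24 at (281,84) and post 4 at (312,18). The held socket's hole is at (256,266). Next I'll fit the row from the discs.

```bash
cat >> h.py <<'E'
def disc(c,u,v,h,r):
    "grey light patch near (u,v): hull -> circle on plane h"
    b=c["color"].astype(int);m=((b.min(2)>75)&(b.max(2)-b.min(2)<30)).astype(np.uint8);w=np.zeros_like(m);cv2.circle(w,(int(u),int(v)),r,1,-1);m&=w
    m=cv2.morphologyEx(m,cv2.MORPH_CLOSE,np.ones((3,3)))
    n,l,s,_=cv2.connectedComponentsWithStats(m);k=1+np.argmax(s[1:,4]);vv,uu=np.nonzero(l==k)
    q=np.array([ray(c,x,y,h)[:2] for x,y in zip(uu,vv)],np.float32);ce,R=cv2.minEnclosingCircle(q)
    return np.array(ce),2*R
E
python3 - <<'E'
from h import *
c=dict(np.load("w4.npz"));R,t,K=cam(c);o=-R.T@t
P=[]
for u,v,h,r in((230,186,.0115,17),(251,143,.0115,21),(281,84,.0615,29),(311,21,.0115,33)):
    p,d=disc(c,u,v,h,r);P.append(p);print(p.round(4),round(d,4))
F=fit(P,[0,1,2,3]);print(F.round(4))
s=o+[-.0763,-.0005,-.138];print("held",s.round(4),"move to post2",(F[1]-s[:2]).round(4),"norm",((F[1]-s[:2])/.3).round(4))
E
```

```text
[0.4148 0.3096] 0.0256
[0.4515 0.2914] 0.0315
[0.4935 0.2714] 0.0358
[0.5428 0.2466] 0.0458
scale 0.9999 yaw -26.15 resid mm [[0.1, -0.1], [0.1, -0.2], [-0.4, 0.6], [0.2, -0.3]]
[[0.4147 0.3097]
 [0.4515 0.2916]
 [0.4939 0.2708]
 [0.5426 0.2469]
 [0.5983 0.2196]]
held [0.4044 0.2873 0.1345] move to post2 [0.047  0.0043] norm [0.1568 0.0142]
```

Run:
```python
from h import *
for n in("w3.npz","w4.npz"):
    c=dict(np.load(n));W=pts(c);R,t,K=cam(c);o=-R.T@t
    print(n,"bench z",np.nanmedian(W[120:200,150:190,2]).round(4))
    T=W[255:276,238:275];z=T[...,2]-o[2];k=(z>-.150)&(z<-.125);print("held face z off",np.nanmedian(z[k]).round(4),k.sum())
    zo=np.nanmedian(z[k]);print("off",(ray(c,256,266,o[2]+zo)-o).round(4))
c=dict(np.load("w4.npz"));W=pts(c);print("seat z",[np.nanmedian(W[v-1:v+2,u-1:u+2,2]).round(4) for u,v in((221,186),(237,146),(290,20))])
```

```text
w3.npz bench z 0.0009
held face z off -0.1435 775
off [-0.079  -0.0005 -0.1435]
w4.npz bench z 0.001
held face z off -0.1431 771
off [-0.0793 -0.0005 -0.1431]
seat z [np.float64(0.0126), np.float64(0.0127), np.float64(0.0122)]
```

```bash
python3 -m jog '[{"travel":[0.08,-0.0073,0.03],"dr":[0,0,0],"grip":255},{"travel":[0.077,-0.007,0.06],"dr":[0,0,0],"grip":255},{"travel":[0,0,0.05],"dr":[0,0,0],"grip":255},{"travel":[0,0,0.025],"dr":[0,0,0],"grip":255},{"travel":[0,0,0.02],"dr":[0,0,0],"grip":255}]'
python3 -m jog '[{"travel":[0,0,0.005],"dr":[0,0,0],"grip":255},{"travel":[0,0,0],"dr":[0,0,0],"grip":255}]'
python3 - <<'E'
from plant import bot
from h import *
c=bot.capture("wrist");np.savez("w5.npz",**c);cv2.imwrite("pics/w5.png",c["color"])
R,t,K=cam(c);o=-R.T@t;P=[]
print(o.round(4),bot.state()["wrist_force"])
E
```

```text
time: 5.22
position: [0.4562, 0.291, 0.0523]
ee_rot: [1.0, -0.0, -0.001, 0.001]
wrist_force: [0.3, 0.6, -1.5]
finger_gap: 0.0259
grip_force: 30.0
time: 5.38
position: [0.456, 0.292, 0.0526]
ee_rot: [1.0, 0.0, -0.0, 0.0]
wrist_force: [-0.7, 0.7, -0.5]
finger_gap: 0.0262
grip_force: 30.0
[0.5278 0.2918 0.2155] [ 0.23454593  0.09616155 -0.88098798]
```

View pics/w5.png

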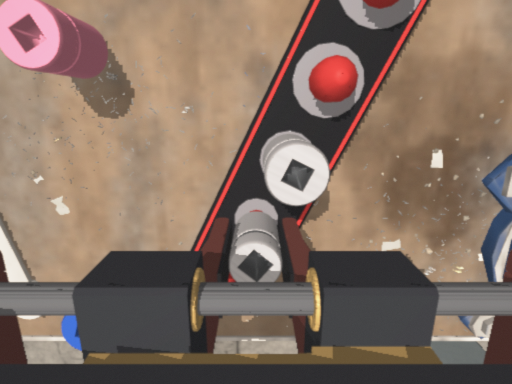

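The socket is aligned over disc 2 and its mouth is already around the nose with no force. Next, lower it to the seat.

```bash
python3 -m jog '[{"travel":[0,0,0.02],"dr":[0,0,0],"grip":255},{"travel":[0,0,0.02],"dr":[0,0,0],"grip":255},{"travel":[0,0,0.015],"dr":[0,0,0],"grip":255},{"travel":[0,0,0],"dr":[0,0,0],"grip":255}]'
python3 -m jog '[{"travel":[0,0,0.005],"dr":[0,0,0],"grip":255},{"travel":[0,0,0.003],"dr":[0,0,0],"grip":255},{"travel":[0,0,0],"dr":[0,0,0],"grip":255},{"travel":[0,0,0],"dr":[0,0,0],"grip":255}]'
```

```text
time: 5.77
position: [0.4553, 0.2921, 0.0347]
ee_rot: [1.0, 0.001, -0.001, 0.0]
wrist_force: [-0.1, -0.4, -0.3]
finger_gap: 0.0262
grip_force: 30.0
time: 6.1
position: [0.4561, 0.2924, 0.0338]
ee_rot: [1.0, 0.001, 0.0, -0.0]
wrist_force: [0.4, 0.5, -0.1]
finger_gap: 0.0264
grip_force: 30.0
```

```bash
python3 -m jog '[{"travel":[0,0,0.005],"dr":[0,0,0],"grip":255},{"travel":[0,0,0],"dr":[0,0,0],"grip":255}]' | grep -E "posi|force"
python3 -m jog '[{"travel":[0,0,0.005],"dr":[0,0,0],"grip":255},{"travel":[0,0,0],"dr":[0,0,0],"grip":255}]'| grep -E "posi|force"
```

```text
position: [0.4564, 0.2925, 0.0329]
wrist_force: [-1.2, -0.8, 0.9]
grip_force: 30.0
position: [0.4566, 0.2925, 0.0328]
wrist_force: [-3.0, -3.0, 9.0]
grip_force: 30.0
```

```bash
python3 -m jog '[{"travel":[0,0,0],"dr":[0,0,0],"grip":90},{"travel":[0,0,0],"dr":[0,0,0],"grip":90},{"travel":[0,0,0],"dr":[0,0,0],"grip":90},{"travel":[0,0,-0.06],"dr":[0,0,0],"grip":90},{"travel":[0,0,-0.11],"dr":[0,0,0],"grip":90}]'|grep -E "posi|gap"
python3 -m jog '[{"travel":[0,0,-0.12],"dr":[0,0,0],"grip":90},{"travel":[0.07,0.08,0],"dr":[0,0,0],"grip":90},{"travel":[0.08,0.0914,0],"dr":[0,0,0],"grip":90},{"travel":[0.08,0.0914,0],"dr":[0,0,0],"grip":90},{"travel":[0.08,0.0914,0],"dr":[0,0,0],"grip":90}]'|grep -E "posi|gap"
python3 -m jog '[{"travel":[0.08,0.0914,0],"dr":[0,0,0],"grip":90},{"travel":[0.08,0.0914,0],"dr":[0,0,0],"grip":90},{"travel":[0.08,0.0914,0],"dr":[0,0,0],"grip":90},{"travel":[0.08,0.0914,0.07],"dr":[0,0,0],"grip":100},{"travel":[0,0,0.1],"dr":[0,0,0],"grip":100}]'|grep -E "posi|gap"
python3 -m jog '[{"travel":[0,0,0],"dr":[0,0,0],"grip":100},{"travel":[0,0,0],"dr":[0,0,0],"grip":100}]'|grep -E "posi|gap"
python3 - <<'E'
from plant import bot
from h import *
c=bot.capture("wrist");np.savez("w6.npz",**c);cv2.imwrite("pics/w6.png",c["color"]);R,t,K=cam(c);o=-R.T@t;print(o.round(4))
W=pts(c);print("bench",np.nanmedian(W[60:120,225:290,2]))
# project expected socket
p=K@(R@np.array([.6452,.0766,.044])+t);u,v=p[:2]/p[2];print(u,v);e=top(c,u,v,.044,32,.021);print(e,"rel to cam-.0763",(e[0]-(o[:2]+[-.0715,0])).round(4))
E
```

```text
position: [0.4534, 0.2909, 0.0769]
finger_gap: 0.055
position: [0.55, 0.1852, 0.1177]
finger_gap: 0.0571
position: [0.6501, 0.0714, 0.0691]
finger_gap: 0.0535
position: [0.6432, 0.0767, 0.0639]
finger_gap: 0.0536
[0.716  0.0765 0.2264]
bench 0.0011336363474557193
255.17780594718377 220.49107723828038
(array([0.6464, 0.078 ]), 0.0222, np.float64(0.0443)) rel to cam-.0763 [0.0019 0.0015]
```

```bash
python3 -m jog '[{"travel":[0.0057,-0.004,0.04],"dr":[0,0,0],"grip":100},{"travel":[0,0,0.06],"dr":[0,0,0],"grip":100},{"travel":[0,0,0.057],"dr":[0,0,0],"grip":100},{"travel":[0,0,0],"dr":[0,0,0],"grip":255},{"travel":[0,0,0],"dr":[0,0,0],"grip":255}]'|grep -E "posi|gap"
python3 -m jog '[{"travel":[0,0,0],"dr":[0,0,0],"grip":255},{"travel":[0,0,0],"dr":[0,0,0],"grip":255},{"travel":[0,0,0],"dr":[0,0,0],"grip":255},{"travel":[0,0,0],"dr":[0,0,0],"grip":255},{"travel":[0,0,0],"dr":[0,0,0],"grip":255}]'|grep -E "posi|gap|grip"
python3 - <<'E'
from plant import bot
from h import *
c=bot.capture("wrist");np.savez("w7.npz",**c);cv2.imwrite("pics/w7.png",c["color"][200:300,180:330]);R,t,K=cam(c);o=-R.T@t;print(o.round(4))
W=pts(c);print("bench",np.nanmedian(W[120:200,150:190,2]))
g=c["color"].max(2);m=(g<75).astype(np.uint8)
e=top(c,256,265,.044,24,.021);print(e,"off",(e[0]-o[:2]).round(4), "zoff",.044-o[2])
print((ray(c,256,266,.044)-o).round(4))
E
```

```text
position: [0.6463, 0.0791, 0.02]
finger_gap: 0.0434
position: [0.6476, 0.0783, 0.0214]
finger_gap: 0.0203
grip_force: 30.0
[0.719  0.0781 0.1845]
bench 0.0009396169956871021
(array([0.6431, 0.078 ]), 0.0242, np.float64(0.0446)) off [-0.0759 -0.0001] zoff -0.14050489268215255
[-0.0775 -0.0004 -0.1405]
```

View pics/w7.png

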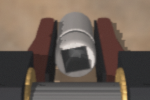

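```bash
python3 -m jog '[{"travel":[0,0,-0.08],"dr":[0,0,0],"grip":255},{"travel":[0,0,-0.11],"dr":[0,0,0],"grip":255},{"travel":[0,0,-0.11],"dr":[0,0,0],"grip":255},{"travel":[-0.06,-0.06,0],"dr":[0,0,0],"grip":255},{"travel":[-0.0844,-0.0858,0],"dr":[0,0,0],"grip":255}]'|grep -E "posi|gap"
python3 -m jog '[{"travel":[-0.0844,-0.0858,0],"dr":[0,0,0],"grip":255},{"travel":[-0.0844,-0.0858,0],"dr":[0,0,0],"grip":255},{"travel":[-0.0844,-0.0858,0],"dr":[0,0,0],"grip":255},{"travel":[-0.0844,-0.0858,0],"dr":[0,0,0],"grip":255},{"travel":[-0.0844,-0.0858,0],"dr":[0,0,0],"grip":255}]'|grep -E "posi|gap"
python3 -m jog '[{"travel":[-0.0844,-0.0858,0],"dr":[0,0,0],"grip":255},{"travel":[-0.0844,-0.0858,0],"dr":[0,0,0],"grip":255},{"travel":[-0.0248,-0.0258,0.02],"dr":[0,0,0],"grip":255},{"travel":[0,0,0.06],"dr":[0,0,0],"grip":255},{"travel":[0,0,0],"dr":[0,0,0],"grip":255}]'|grep -E "posi|gap"
python3 -m jog '[{"travel":[0,0,0],"dr":[0,0,0],"grip":255}]'|grep -E "posi|gap"
python3 - <<'E'
from plant import bot
from h import *
c=bot.capture("wrist");np.savez("w8.npz",**c);cv2.imwrite("pics/w8.png",c["color"]);R,t,K=cam(c);o=-R.T@t;print("held",(o[:2]+[-.0762,0]).round(4),"bottom",(o[2]-.1845).round(4))
E
```

```text
position: [0.6055, 0.1203, 0.1126]
finger_gap: 0.0203
position: [0.4751, 0.251, 0.1093]
finger_gap: 0.0201
position: [0.4166, 0.309, 0.0822]
finger_gap: 0.0204
position: [0.4179, 0.3087, 0.0844]
finger_gap: 0.0202
held [0.4138 0.3089] bottom 0.0626
```

View pics/w8.png

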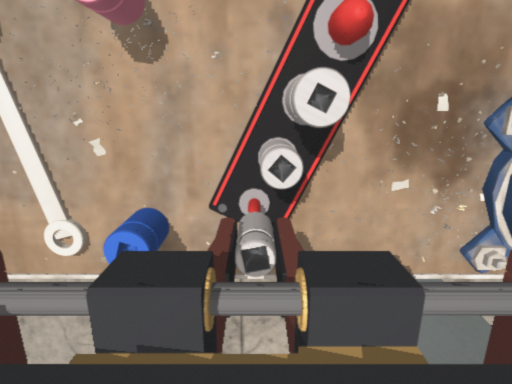

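Post 1 is straight under the held socket, its disc at (254,201). Socket 19 stands upright at (282,167) and 24 at (322,98). I'll check this against the fit.

Run:
```python
from h import *
c=dict(np.load("w8.npz"))
a=top(c,282,167,.0575,22,0);b=top(c,322,98,.0615,30,0);p,d=disc(c,346,26,.0115,38);print(a,b,p,d)
print(fit([a[0],b[0],p],[1,2,3]).round(4))
```

```text
(array([0.4521, 0.2919]), 0.0274, np.float64(0.0582)) (array([0.4939, 0.2706]), 0.0338, np.float64(0.0623)) [0.54299122 0.24627303] 0.04568908363580704
scale 1.0022 yaw -26.65 resid mm [[0.1, 0.1], [-0.3, -0.0], [0.3, -0.0]]
[[0.4154 0.3102]
 [0.452  0.2918]
 [0.4942 0.2706]
 [0.5427 0.2463]
 [0.5981 0.2185]]
```

```bash
python3 -m jog '[{"travel":[0.004,-0.0033,0.03],"dr":[0,0,0],"grip":255},{"travel":[0,0,0.03],"dr":[0,0,0],"grip":255},{"travel":[0,0,0.02],"dr":[0,0,0],"grip":255},{"travel":[0,0,0.02],"dr":[0,0,0],"grip":255}]'|grep -E "posi|force"
python3 -m jog '[{"travel":[0,0,0.02],"dr":[0,0,0],"grip":255},{"travel":[0,0,0.02],"dr":[0,0,0],"grip":255},{"travel":[0,0,0.013],"dr":[0,0,0],"grip":255},{"travel":[0,0,0],"dr":[0,0,0],"grip":255}]'|grep -E "posi|force"
python3 -m jog '[{"travel":[0,0,0.005],"dr":[0,0,0],"grip":255},{"travel":[0,0,0.005],"dr":[0,0,0],"grip":255},{"travel":[0,0,0],"dr":[0,0,0],"grip":255}]'|grep -E "posi|force"
```

```text
position: [0.4197, 0.31, 0.0546]
wrist_force: [-0.1, 0.2, -0.8]
grip_force: 30.0
position: [0.4188, 0.3101, 0.0383]
wrist_force: [-2.6, -1.5, -2.6]
grip_force: 30.0
position: [0.419, 0.3104, 0.0369]
wrist_force: [-5.6, -1.7, 0.1]
grip_force: 30.0
```

```bash
python3 -m jog '[{"travel":[-0.002,0,0.005],"dr":[0,0,0],"grip":255},{"travel":[0,0,0.004],"dr":[0,0,0],"grip":255},{"travel":[0,0,0],"dr":[0,0,0],"grip":255}]'|grep -E "posi|force"
python3 -m jog '[{"travel":[-0.001,0,0.003],"dr":[0,0,0],"grip":255},{"travel":[0,0,0.002],"dr":[0,0,0],"grip":255},{"travel":[0,0,0],"dr":[0,0,0],"grip":255}]'|grep -E "posi|force"
```

```text
position: [0.4188, 0.3104, 0.0343]
wrist_force: [-5.5, -1.4, 1.8]
grip_force: 30.0
position: [0.4188, 0.3105, 0.0329]
wrist_force: [-5.9, -2.0, 2.1]
grip_force: 30.0
```

```bash
python3 -m jog '[{"travel":[-0.002,0,0.004],"dr":[0,0,0],"grip":255},{"travel":[0,0,0],"dr":[0,0,0],"grip":255}]'|grep -E "posi|force"
python3 -m jog '[{"travel":[0,0,0.005],"dr":[0,0,0],"grip":255},{"travel":[0,0,0],"dr":[0,0,0],"grip":255}]'|grep -E "posi|force"
```

```text
position: [0.4187, 0.3105, 0.0329]
wrist_force: [-5.8, -3.0, 6.6]
grip_force: 30.0
position: [0.4189, 0.3106, 0.0328]
wrist_force: [-8.5, -4.2, 14.4]
grip_force: 30.0
```

Seated: z stopped at 32.8 mm, which is the pick height plus 11.5 mm. Release and go for the 30.

```bash
python3 -m jog '[{"travel":[0,0,0],"dr":[0,0,0],"grip":100},{"travel":[0,0,0],"dr":[0,0,0],"grip":100},{"travel":[0,0,0],"dr":[0,0,0],"grip":100},{"travel":[0,0,-0.06],"dr":[0,0,0],"grip":100},{"travel":[0,0,-0.12],"dr":[0,0,0],"grip":50}]'|grep -E "posi|gap"
python3 -m jog '[{"travel":[0,0,-0.12],"dr":[0,0,0],"grip":50},{"travel":[0.06,0.09,0],"dr":[0,0,0],"grip":50},{"travel":[0.0735,0.1123,0],"dr":[0,0,0],"grip":50},{"travel":[0.0735,0.1123,0],"dr":[0,0,0],"grip":50},{"travel":[0.0735,0.1123,0],"dr":[0,0,0],"grip":50}]'|grep -E "posi|gap"
python3 -m jog '[{"travel":[0.0735,0.1123,0],"dr":[0,0,0],"grip":50},{"travel":[0.0735,0.1123,0],"dr":[0,0,0],"grip":50},{"travel":[0.0735,0.1123,0],"dr":[0,0,0],"grip":50},{"travel":[0.01,0.017,0.07],"dr":[0,0,0],"grip":50},{"travel":[0,0,0.1],"dr":[0,0,0],"grip":50}]'|grep -E "posi|gap"
python3 -m jog '[{"travel":[0,0,0],"dr":[0,0,0],"grip":50},{"travel":[0,0,0],"dr":[0,0,0],"grip":50}]'|grep -E "posi|gap"
python3 - <<'E'
from plant import bot
from h import *
c=bot.capture("wrist");np.savez("w9.npz",**c);R,t,K=cam(c);o=-R.T@t;print(o.round(4))
p=K@(R@np.array([.5717,.0764,.054])+t);u,v=p[:2]/p[2];print(u,v);e=top(c,u,v,.054,50,.041);print(e,"rel",(e[0]-(o[:2]+[-.0715,0])).round(4))
E
```

```text
position: [0.416, 0.3088, 0.0789]
finger_gap: 0.0503
position: [0.5036, 0.1813, 0.1201]
finger_gap: 0.0707
position: [0.5756, 0.0734, 0.0714]
finger_gap: 0.0707
position: [0.5705, 0.0761, 0.0667]
finger_gap: 0.0706
[0.643  0.076  0.2293]
254.48316541148515 226.0018897218988
(array([0.5717, 0.0777]), 0.0419, np.float64(0.0548)) rel [0.0002 0.0017]
```

```bash
python3 -m jog '[{"travel":[0.0,-0.004,0.04],"dr":[0,0,0],"grip":50},{"travel":[0,0,0.06],"dr":[0,0,0],"grip":50},{"travel":[0,0,0.047],"dr":[0,0,0],"grip":50},{"travel":[0,0,0],"dr":[0,0,0],"grip":255},{"travel":[0,0,0],"dr":[0,0,0],"grip":255}]'|grep -E "posi|gap"
python3 -m jog '[{"travel":[0,0,0],"dr":[0,0,0],"grip":255},{"travel":[0,0,0],"dr":[0,0,0],"grip":255},{"travel":[0,0,0],"dr":[0,0,0],"grip":255},{"travel":[0,0,0],"dr":[0,0,0],"grip":255},{"travel":[0,0,0],"dr":[0,0,0],"grip":255}]'|grep -E "posi|gap|grip"
python3 - <<'E'
from plant import bot
from h import *
c=bot.capture("wrist");np.savez("w10.npz",**c);cv2.imwrite("pics/w10.png",c["color"][180:310,160:350]);R,t,K=cam(c);o=-R.T@t;print(o.round(4))
e=top(c,256,265,.054,42,.021);print(e,"off",(e[0]-o[:2]).round(4))
for v in (262,264,266,268,270):print(v,(ray(c,256,v,.054)-o).round(4))
E
```

```text
position: [0.5717, 0.0782, 0.0251]
finger_gap: 0.0609
position: [0.5727, 0.0779, 0.0264]
finger_gap: 0.041
grip_force: 30.0
[0.644  0.0776 0.1896]
(array([0.5707, 0.0772]), 0.0417, np.float64(0.0548)) off [-0.0733 -0.0004]
262 [-0.0726 -0.0003 -0.1356]
264 [-0.0736 -0.0003 -0.1356]
266 [-0.0747 -0.0003 -0.1356]
268 [-0.0758 -0.0003 -0.1356]
270 [-0.0769 -0.0003 -0.1356]
```

View pics/w10.png

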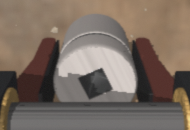

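```bash
python3 -m jog '[{"travel":[0,0,-0.08],"dr":[0,0,0],"grip":255},{"travel":[0,0,-0.11],"dr":[0,0,0],"grip":255},{"travel":[0,0,-0.11],"dr":[0,0,0],"grip":255},{"travel":[-0.01,-0.06,0],"dr":[0,0,0],"grip":255},{"travel":[-0.0187,-0.11,0],"dr":[0,0,0],"grip":255}]'|grep -E "posi|gap"
python3 -m jog '[{"travel":[-0.0187,-0.11,0],"dr":[0,0,0],"grip":255},{"travel":[-0.0187,-0.11,0],"dr":[0,0,0],"grip":255},{"travel":[-0.0187,-0.11,0],"dr":[0,0,0],"grip":255},{"travel":[-0.0087,-0.063,0],"dr":[0,0,0],"grip":255},{"travel":[0,0,0.06],"dr":[0,0,0],"grip":255}]'|grep -E "posi|gap"
python3 -m jog '[{"travel":[0,0,0],"dr":[0,0,0],"grip":255},{"travel":[0,0,0],"dr":[0,0,0],"grip":255}]'|grep -E "posi|gap"
python3 - <<'E'
from plant import bot
from h import *
c=bot.capture("wrist");np.savez("w11.npz",**c);cv2.imwrite("pics/w11.png",c["color"]);R,t,K=cam(c);o=-R.T@t;print("held",(o[:2]+[-.0732,-.0003]).round(4),"bottom",(o[2]-.1896).round(4))
p=K@(R@np.array([.598,.219,.0115])+t);u,v=p[:2]/p[2];print(u,v);print(disc(c,u,v,.0115,46))
E
```

```text
position: [0.565, 0.1265, 0.1177]
finger_gap: 0.0408
position: [0.5439, 0.2511, 0.0999]
finger_gap: 0.0406
position: [0.5424, 0.2459, 0.0948]
finger_gap: 0.0406
held [0.5415 0.2458] bottom 0.0678
289.42253418749203 126.52754544757408
(array([0.59837371, 0.21939489]), 0.0533350370824337)
```

View pics/w11.png

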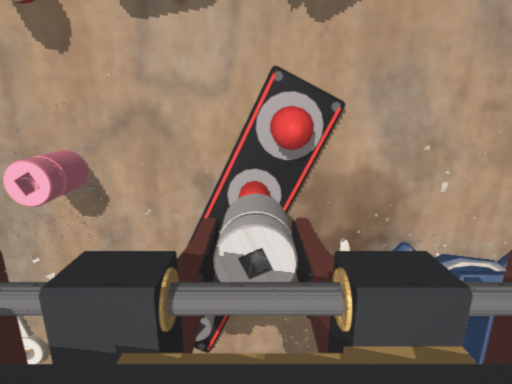

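Post 5's disc at (289,126) fits the row, and post 4 is just ahead and below, so the correction is about 1 mm. Lowering.

```bash
python3 -m jog '[{"travel":[0.004,-0.003,0.03],"dr":[0,0,0],"grip":255},{"travel":[0,0,0.03],"dr":[0,0,0],"grip":255},{"travel":[0,0,0.02],"dr":[0,0,0],"grip":255},{"travel":[0,0,0.02],"dr":[0,0,0],"grip":255}]'|grep -E "posi|force"
python3 -m jog '[{"travel":[0,0,0.02],"dr":[0,0,0],"grip":255},{"travel":[0,0,0.02],"dr":[0,0,0],"grip":255},{"travel":[0,0,0.02],"dr":[0,0,0],"grip":255},{"travel":[0,0,0.01],"dr":[0,0,0],"grip":255},{"travel":[0,0,0],"dr":[0,0,0],"grip":255}]'|grep -E "posi|force"
python3 -m jog '[{"travel":[0,0,0.006],"dr":[0,0,0],"grip":255},{"travel":[0,0,0.005],"dr":[0,0,0],"grip":255},{"travel":[0,0,0],"dr":[0,0,0],"grip":255}]'|grep -E "posi|force"
```

```text
position: [0.5445, 0.2467, 0.0656]
wrist_force: [-0.3, -0.0, -1.9]
grip_force: 30.0
position: [0.5442, 0.2472, 0.0446]
wrist_force: [-0.1, 0.1, -2.7]
grip_force: 30.0
position: [0.5448, 0.2474, 0.0426]
wrist_force: [0.9, -0.3, -1.5]
grip_force: 30.0
```

Seat is expected at about 26.3+11.5 = 37.8 mm.

```bash
python3 -m jog '[{"travel":[0,0,0.008],"dr":[0,0,0],"grip":255},{"travel":[0,0,0.005],"dr":[0,0,0],"grip":255},{"travel":[0,0,0],"dr":[0,0,0],"grip":255}]'|grep -E "posi|force"
python3 -m jog '[{"travel":[0,0,0.005],"dr":[0,0,0],"grip":255},{"travel":[0,0,0],"dr":[0,0,0],"grip":255}]'|grep -E "posi|force"
python3 -m jog '[{"travel":[0,0,0.004],"dr":[0,0,0],"grip":255},{"travel":[0,0,0],"dr":[0,0,0],"grip":255}]'|grep -E "posi|force"
```

```text
position: [0.5445, 0.2473, 0.0382]
wrist_force: [0.5, -0.4, -2.1]
grip_force: 30.0
position: [0.5448, 0.2474, 0.038]
wrist_force: [-1.8, -0.2, 2.5]
grip_force: 30.0
position: [0.5449, 0.2474, 0.038]
wrist_force: [-5.2, -2.0, 7.4]
grip_force: 30.0
```

Seated. Now the 36.

```bash
python3 -m jog '[{"travel":[0,0,0],"dr":[0,0,0],"grip":50},{"travel":[0,0,0],"dr":[0,0,0],"grip":50},{"travel":[0,0,0],"dr":[0,0,0],"grip":50},{"travel":[0,0,-0.06],"dr":[0,0,0],"grip":50},{"travel":[0,0,-0.12],"dr":[0,0,0],"grip":20}]'|grep -E "posi|gap"
python3 -m jog '[{"travel":[0,0,-0.12],"dr":[0,0,0],"grip":20},{"travel":[0.038,0.09,0],"dr":[0,0,0],"grip":20},{"travel":[0.048,0.1067,0],"dr":[0,0,0],"grip":20},{"travel":[0.048,0.1067,0],"dr":[0,0,0],"grip":20},{"travel":[0.048,0.1067,0],"dr":[0,0,0],"grip":20}]'|grep -E "posi|gap"
python3 -m jog '[{"travel":[0.048,0.1067,0],"dr":[0,0,0],"grip":20},{"travel":[0.048,0.1067,0],"dr":[0,0,0],"grip":20},{"travel":[0.048,0.1067,0],"dr":[0,0,0],"grip":20},{"travel":[0.058,0.123,0.07],"dr":[0,0,0],"grip":20},{"travel":[0,0,0.12],"dr":[0,0,0],"grip":20}]'|grep -E "posi|gap"
python3 -m jog '[{"travel":[0,0,0],"dr":[0,0,0],"grip":20},{"travel":[0,0,0],"dr":[0,0,0],"grip":20}]'|grep -E "posi|gap"
python3 - <<'E'
from plant import bot
from h import *
c=bot.capture("wrist");np.savez("w12.npz",**c);R,t,K=cam(c);o=-R.T@t;print(o.round(4))
p=K@(R@np.array([.6597,-.0086,.058])+t);u,v=p[:2]/p[2];print(u,v);e=top(c,u,v,.058,60,.049);print(e,"rel",(e[0]-(o[:2]+[-.0715,0])).round(4))
E
```

```text
position: [0.5418, 0.2463, 0.0843]
finger_gap: 0.0705
position: [0.6, 0.1233, 0.1261]
finger_gap: 0.0813
position: [0.6635, -0.0118, 0.0756]
finger_gap: 0.0807
position: [0.6566, -0.005, 0.0676]
finger_gap: 0.0808
[ 0.7295 -0.0053  0.2301]
261.03516807835 225.05344164477802
(array([ 0.6637, -0.0078]), 0.0497, np.float64(0.0588)) rel [ 0.0057 -0.0025]
```

```bash
python3 -m jog '[{"travel":[0.018,0.008,0.03],"dr":[0,0,0],"grip":20},{"travel":[0,0,0.06],"dr":[0,0,0],"grip":20},{"travel":[0,0,0.05],"dr":[0,0,0],"grip":20},{"travel":[0,0,0],"dr":[0,0,0],"grip":255},{"travel":[0,0,0],"dr":[0,0,0],"grip":255}]'|grep -E "posi|gap"
python3 -m jog '[{"travel":[0,0,0],"dr":[0,0,0],"grip":255},{"travel":[0,0,0],"dr":[0,0,0],"grip":255},{"travel":[0,0,0],"dr":[0,0,0],"grip":255},{"travel":[0,0,0],"dr":[0,0,0],"grip":255},{"travel":[0,0,0],"dr":[0,0,0],"grip":255}]'|grep -E "posi|gap|grip"
python3 - <<'E'
from plant import bot
from h import *
c=bot.capture("wrist");np.savez("w13.npz",**c);cv2.imwrite("pics/w13.png",c["color"][180:310,160:350]);R,t,K=cam(c);o=-R.T@t;print(o.round(4))
e=top(c,256,260,.058,50,.049);print(e,"off",(e[0]-o[:2]).round(4))
for v in (258,260,262,264,266):print(v,(ray(c,256,v,.058)-o).round(4))
E
```

```text
position: [0.6642, -0.0066, 0.0295]
finger_gap: 0.0709
position: [0.6649, -0.0075, 0.0305]
finger_gap: 0.0487
grip_force: 30.0
[ 0.7362 -0.0076  0.1937]
(array([ 0.6645, -0.0078]), 0.0493, np.float64(0.0588)) off [-0.0717 -0.0002]
258 [-0.0705 -0.0004 -0.1357]
260 [-0.0716 -0.0004 -0.1357]
262 [-0.0726 -0.0004 -0.1357]
264 [-0.0737 -0.0004 -0.1357]
266 [-0.0748 -0.0004 -0.1357]
```

View pics/w13.png

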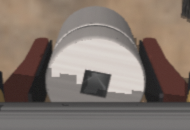

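```bash
python3 -m jog '[{"travel":[0,0,-0.08],"dr":[0,0,0],"grip":255},{"travel":[0,0,-0.11],"dr":[0,0,0],"grip":255},{"travel":[0,0,-0.11],"dr":[0,0,0],"grip":255},{"travel":[-0.04,-0.06,0],"dr":[0,0,0],"grip":255},{"travel":[-0.04,-0.108,0],"dr":[0,0,0],"grip":255}]'|grep -E "posi|gap"
python3 -m jog '[{"travel":[-0.03,-0.108,0],"dr":[0,0,0],"grip":255},{"travel":[-0.03,-0.108,0],"dr":[0,0,0],"grip":255},{"travel":[-0.03,-0.108,0],"dr":[0,0,0],"grip":255},{"travel":[-0.03,-0.108,0],"dr":[0,0,0],"grip":255},{"travel":[-0.02,-0.108,0],"dr":[0,0,0],"grip":255}]'|grep -E "posi|gap"
python3 -m jog '[{"travel":[0,-0.049,0],"dr":[0,0,0],"grip":255},{"travel":[0,0,0.06],"dr":[0,0,0],"grip":255},{"travel":[0,0,0],"dr":[0,0,0],"grip":255},{"travel":[0,0,0],"dr":[0,0,0],"grip":255}]'|grep -E "posi|gap"
python3 - <<'E'
from plant import bot
from h import *
c=bot.capture("wrist");np.savez("w14.npz",**c);cv2.imwrite("pics/w14.png",c["color"]);R,t,K=cam(c);o=-R.T@t;print("held",(o[:2]+[-.0719,-.0003]).round(4),"bottom",(o[2]-.1937).round(4))
E
```

```text
position: [0.6412, 0.0403, 0.1214]
finger_gap: 0.0485
position: [0.5963, 0.2061, 0.1177]
finger_gap: 0.0483
position: [0.5967, 0.2188, 0.0985]
finger_gap: 0.0485
held [0.5972 0.2187] bottom 0.0674
```

View pics/w14.png

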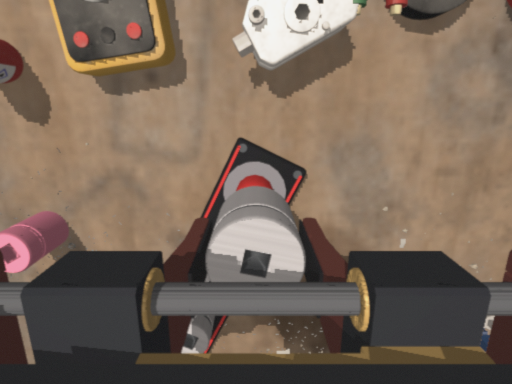

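Post 5 is in line under the held socket, its red tip at (255,185). I'll correct x by 1 mm and y by 0.5 mm, then lower to a seat expected at about 42 mm.

```bash
python3 -m jog '[{"travel":[0.0035,-0.002,0.03],"dr":[0,0,0],"grip":255},{"travel":[0,0,0.03],"dr":[0,0,0],"grip":255},{"travel":[0,0,0.02],"dr":[0,0,0],"grip":255},{"travel":[0,0,0.02],"dr":[0,0,0],"grip":255}]'|grep -E "posi|force"
python3 -m jog '[{"travel":[0,0,0.02],"dr":[0,0,0],"grip":255},{"travel":[0,0,0.02],"dr":[0,0,0],"grip":255},{"travel":[0,0,0.02],"dr":[0,0,0],"grip":255},{"travel":[0,0,0.01],"dr":[0,0,0],"grip":255},{"travel":[0,0,0],"dr":[0,0,0],"grip":255}]'|grep -E "posi|force"
python3 -m jog '[{"travel":[0,0,0.006],"dr":[0,0,0],"grip":255},{"travel":[0,0,0.005],"dr":[0,0,0],"grip":255},{"travel":[0,0,0],"dr":[0,0,0],"grip":255}]'|grep -E "posi|force"
```

```text
position: [0.5986, 0.2196, 0.0696]
wrist_force: [-0.1, 0.3, -2.3]
grip_force: 30.0
position: [0.5984, 0.22, 0.0486]
wrist_force: [-0.0, 0.6, -2.6]
grip_force: 30.0
position: [0.5988, 0.2202, 0.0466]
wrist_force: [0.7, -0.4, -3.2]
grip_force: 30.0
```

```bash
python3 -m jog '[{"travel":[0,0,0.008],"dr":[0,0,0],"grip":255},{"travel":[0,0,0.005],"dr":[0,0,0],"grip":255},{"travel":[0,0,0],"dr":[0,0,0],"grip":255}]'|grep -E "posi|force"
python3 -m jog '[{"travel":[0,0,0.004],"dr":[0,0,0],"grip":255},{"travel":[0,0,0],"dr":[0,0,0],"grip":255}]'|grep -E "posi|force"
python3 -m jog '[{"travel":[0,0,0.004],"dr":[0,0,0],"grip":255},{"travel":[0,0,0],"dr":[0,0,0],"grip":255}]'|grep -E "posi|force"
```

```text
position: [0.5986, 0.2201, 0.0422]
wrist_force: [0.4, 0.4, -2.8]
grip_force: 30.0
position: [0.5989, 0.2202, 0.0421]
wrist_force: [-1.6, -1.4, 0.3]
grip_force: 30.0
position: [0.5989, 0.2202, 0.0421]
wrist_force: [-5.0, -1.4, 5.8]
grip_force: 30.0
```

Seated. Release, lift, move back and look.

```bash
python3 -m jog '[{"travel":[0,0,0],"dr":[0,0,0],"grip":30},{"travel":[0,0,0],"dr":[0,0,0],"grip":30},{"travel":[0,0,0],"dr":[0,0,0],"grip":30},{"travel":[0,0,-0.06],"dr":[0,0,0],"grip":30},{"travel":[0,0,-0.12],"dr":[0,0,0],"grip":30}]'|grep -E "posi|gap"
python3 -m jog '[{"travel":[0,0,-0.13],"dr":[0,0,0],"grip":0},{"travel":[0,0,-0.13],"dr":[0,0,0],"grip":0},{"travel":[-0.1,0.05,-0.05],"dr":[0,0,0],"grip":0},{"travel":[-0.12,0.05,0],"dr":[0,0,0],"grip":0},{"travel":[-0.12,0,0],"dr":[0,0,0],"grip":0}]'|grep -E "posi|gap"
python3 -m jog '[{"travel":[-0.12,0,0],"dr":[0,0,0],"grip":0},{"travel":[-0.12,0,0],"dr":[0,0,0],"grip":0},{"travel":[0,0,0],"dr":[0,0,0],"grip":0},{"travel":[0,0,0],"dr":[0,0,0],"grip":0}]'|grep -E "posi|gap"
python3 - <<'E'
from plant import bot
from h import *
c=bot.capture("wrist");cv2.imwrite("pics/w15.png",c["color"]);R,t,K=cam(c)
F=[[.415,.31,.0555],[.4518,.2917,.0575],[.4939,.2707,.0615],[.5427,.2467,.0655],[.5983,.2192,.0695]]
for f,r,d in zip(F,(17,20,26,30,36),(21,27,33.5,41,49)):
    p=K@(R@np.array(f)+t);u,v=p[:2]/p[2]
    try: e=top(c,u,v,f[2],r,0);print((round(u),round(v)),e,((e[0]-f[:2])*1000).round(1),d)
    except Exception as x: print((u,v),x)
print(bot.state()["time"],bot.state()["wrist_force"])
E
```

```text
position: [0.596, 0.2193, 0.0885]
finger_gap: 0.0759
position: [0.4971, 0.1884, 0.1888]
finger_gap: 0.0879
position: [0.4241, 0.1901, 0.1879]
finger_gap: 0.0877
(134, 190) (array([0.4164, 0.3089]), 0.0223, np.float64(0.0558)) [ 1.4 -1.1] 21
(148, 154) (array([0.4523, 0.2908]), 0.028, np.float64(0.0582)) [ 0.5 -0.9] 27
(166, 108) (array([0.4938, 0.2696]), 0.0342, np.float64(0.0622)) [-0.1 -1.1] 33.5
(189, 49) (array([0.5426, 0.2465]), 0.0414, np.float64(0.0663)) [-0.1 -0.2] 41
(219, -28) (array([0.5785, 0.2192]), 0.0333, np.float64(0.0701)) [-19.8   0. ] 49
23.2667 [ 0.45591436 -0.28143753  0.76210339]
```

View pics/w15.png

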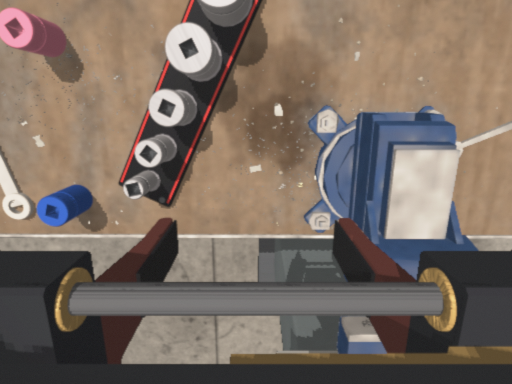

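All five stand in the row at (135,189), (149,153), (168,108), (190,47) and (222,0). Their tops are at seated height within 1 mm, and the gripper is clear.

```bash
python3 -c "
from plant import bot
print(bot.finish_job())"
```

```text
the job is handed in; nothing more can be done
None
```

The four loose sockets are seated on their posts in order of size, the middle socket was left in place, and the job was handed in at about 23 s; the final view showed all five tops within 1 mm of seated height, though the largest was partly out of frame.

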